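# Unstopper the red-roofed bird feeder

### The job

Free the wooden stopper from the roof of the bird feeder with the red roof: take it by its bar handle and, while easing it up, rock it first towards the feeder's perch and then the other way, about 10 degrees each way while it is still seated in the hole, then lift it out. Lower it into the blue tray and let go of it there; do not drop it in from above. Leave the green-roofed feeder's stopper where it is.

Things in the scene. Friction and masses are not known exactly. Their poses are not given: they have to be found in the camera images.
- stopper_red_grip (a point): Red feeder's stopper, 86 mm tall: brown wooden bung (30 mm across at foot, 37 at 36 mm) under a dark bar 22 (x) x 44 (y) x 50 mm tall. Point: bar's middle, 61 mm above foot, 25 below top. z: its axis, up. Starts upright 30 mm deep in the hole, x to the perch; sprung lips grip it (10-20 N), free after 12 mm rise. Rocks about the hole at roof height; ease up 3 mm when rocking (post under foot).
- feeder_red: Fixed pale-wood feeder, flat red roof 110 x 110 mm, upper face 110 mm above the bench, stopper hole at its middle. Origin on the bench under the hole; z up. Perch: dark dowel 10 mm thick along +x, 45 mm beyond the roof edge, 45 mm above the bench. Rock towards +x first, then -x. A like feeder with a green roof stands by.
- tray_in (a point): Middle of the inner floor, 5 mm above the bench, of the fixed blue open tray: outside 170 mm (its x) by 140 mm (its y), walls 5 mm thick, rim 22 mm above the bench. z up.
- stopper_green_grip (a point): Stopper of the green-roofed feeder, same shape, size and seating as the other; this point is the middle of its bar handle, 61 mm above its foot. It is to be left in its hole.
Things that resemble listed ones, but are neither listed nor needed, are in the scene too. Of the things that look like the part that bears tray_in, the middle-sized one is meant.

How it is judged:
By the outcome, as a careful person would: the job done as asked, in the order asked, and still so for the second after the job is handed in, with the robot touching nothing.
It also fails if it takes over 43 s, if anything falls off the work surface, if the arm or the gripper's body presses on something with over 40 N, if the wrist force passes 120 N, or if a joint passes its speed limit or range.

### The arm

A 6-joint arm with a two-finger parallel gripper is mounted at the origin on the work surface. World frame = base frame: x ahead of the robot, y to its left, z up, the work surface at z = 0. Lengths are in m, angles in rad, forces in N, time in s.
With the tool pointing down it reaches from about 0.2 to 0.875 m from the base axis. Payload 3.4 kg.
Tool frame: the origin (TCP) lies between the finger pads; the fingertips stand 22 mm ahead of it and the grasp point (between the pads) lies 3 mm ahead of it; z points along the fingers, y is the line along which they close (so a half turn about z gives the same grasp; the last joint's range is limited). The gripper opens to 94 mm and grips with 3 to 60 N. Pads are 16 mm wide; open, the fingers measure 119 mm over their backs; the gripper's body (75 mm by 177 mm) begins 78 mm behind the grasp point.
Start: joints at [1.073, 0.276, 1.505, -0, 1.361, -0.121], TCP at [0.212, 0.535, 0.201] pointing down, gripper open.
Joint ranges: [-2.89, 2.89], [-0.75, 2.08], [0.22, 2.7], [-1.18, 4.32], [0.11, 2.71], [-2.7, 2.7]. Speed limits (rad/s): [2.57, 2.57, 3.14, 3.14, 3.14, 3.14].

### API

Orientations are given as a unit quaternion [x, y, z, w].
In Python, from station import bot, viewer, finish_job gives the robot as it stands.
- The arm moves only by the tool jog_arm, never from a script. Its argument "motion" is a list of rows, each a list of 2 entries, a list of its own where there are three numbers: the shift along the tool's x, y, z each as a share of 0.025 m, from -1 to 1, then the turn, a rotation vector about the tool's x, y, z each as a share of 10 degrees, from -1 to 1. In form: [[[tx, ty, tz], [rx, ry, rz]], ...]. A call has 1 to 10 rows; each row shifts and turns the commanded pose from where the row before left it, along the tool's axes as they then stand; what a row does not reach is not made up. A row lasts 1/8 s, in which the tool goes at most 62.5 mm and 10.7 degrees, less where a joint would pass 70% of its speed; a pose out of reach is approached as far as the arm can. A call with a number of a shift or a turn outside -1 to 1 is refused whole. A call with a gripper value outside its range is refused whole. "jaw" is the opening, from 0 (shut) to 1 (fully open), set as the call begins (left out, the last holds). The fingers move at their own pace and stop on an object; "force" is the grip in N (left out, the last holds). Time passes only in rows, so rows that do not move let the fingers close. It gives the time, the measured TCP pose, the force, the opening and the grip force at its end, in the units of the state.
- bot.sense(): the state, without advancing time (a new reading comes with each control period).
- viewer.capture(name): name is "scene" or "side" or "wrist"; returns (picture, depth): 384x512x3 uint8, red, green, blue; 384x512 float32, m along the optical axis (not along the pixel's ray), 0 where there is no reading.
- viewer.get_calibration(name): a dict with "fx", "fy", "cx", "cy" (pixels), "xyz" and "rotation" of the camera in the world; the wrist camera has in their place "hand_eye" (4x4, takes a point from camera to tool coordinates, whose origin is the TCP and whose axes are the flange's). Camera axes: x right, y down, z forward; pixel columns grow to the right and rows downward; lengths in m; the calibration is good to about 2 mm. A picture is of the moment at which its call begins: read the wrist's pose just before it. get_calibration takes no time and is no camera call.
- finish_job(): hands the job in; it is judged then, once.
The state is a dict: "time": time; "joints": joint angles; "joint_velocities": joint speeds; "effort": joint torques, N m; "tcp_pos": TCP position; "ee_rot": TCP orientation; "force": force on the tool from outside, world axes, zero at the start; "wrist_torque": the same for the moment, N m; "grip_width": finger opening in m; "grasp_force": force on a finger pad.
Only numpy, scipy, OpenCV 4.12 (cv2) and the standard library are available. Lean on these libraries where they do the work, as an engineer would, in place of code of your own. Each camera call takes 0.05 s, during which the arm holds its last target. There are 200 camera calls.

## Working session

There is one attempt and no reset: what is moved stays moved. The work goes in short steps, Python scripts to look and compute and a tool call to move; the robot and the scene stay as the last step left them, time stands still between calls to the robot, and variables do not carry over. Pictures are saved under pics/ and viewed, at most 10 in all, crops included, and the job is handed in when it is done.

Besides the shell and the picture viewer there is one more tool, called as name(argument=value, ...), one argument or row to a line, values as JSON. jog_arm: Moves the arm, as the interface text tells. Its arguments: {"type":"object","properties":{"motion":{"type":"array"},"jaw":{"type":"number"},"force":{"type":"number"}},"required":["motion"]}

```bash
mkdir -p pics
python3 - <<'E'
from station import bot, viewer
import cv2, numpy as np
s=bot.sense(); print(s['tcp_pos'],s['ee_rot'],s['time'])
a=[]
for n in ("scene","side"):
    p,d=viewer.capture(n); np.savez(f"{n}.npz",p=p,d=d,**{k:np.array(v) for k,v in viewer.get_calibration(n).items()})
    cv2.imwrite(f"pics/{n}.png",p[...,::-1]); c=viewer.get_calibration(n); print(n,c)
E
```

```text
[0.2113186  0.53413005 0.20002486] [ 1.87302061e-01  9.82301947e-01 -8.67454580e-04 -2.65855291e-04] 0.0
scene {'fx': 438.53339646913713, 'fy': 438.53339646913713, 'cx': 257.9375396124121, 'cy': 188.50425539015635, 'xyz': array([1.12219326, 0.20531275, 1.14586349]), 'rotation': array([ 0.61876748,  0.72855863, -0.22539602, -0.18848282])}
side {'fx': 361.96554855174344, 'fy': 361.96554855174344, 'cx': 255.81191542634292, 'cy': 196.6096825655164, 'xyz': array([ 0.09329615, -0.63460943,  0.82887291]), 'rotation': array([ 0.89586752, -0.18522833,  0.08421499, -0.39499328])}
```

View pics/scene.png

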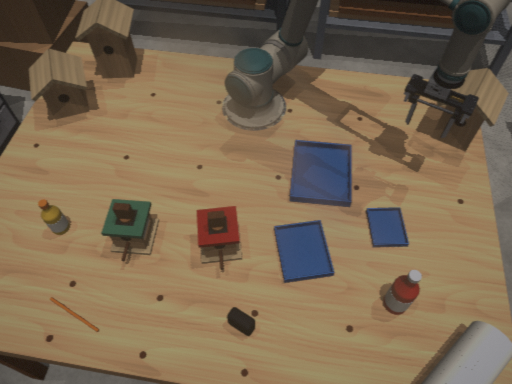

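View pics/side.png

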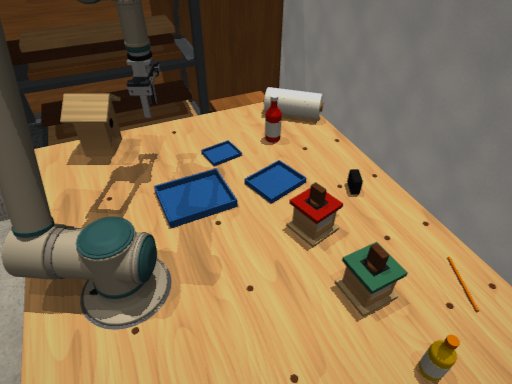

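The scene view shows the red feeder at about (218,225) with its perch pointing down to (222,265). The three blue trays are at (322,172), (303,251) and (387,227), and the middle-sized one is at (303,251). The side view agrees, with the red feeder at (316,205) and the middle tray at (275,181).

```bash
cat > h.py <<'E'
import numpy as np, cv2
from scipy.spatial.transform import Rotation as R
def cloud(p,d,c,T=None):
    v,u=np.mgrid[:384,:512]
    ray=np.dstack([(u-c['cx'])/c['fx'],(v-c['cy'])/c['fy'],np.ones_like(d)])
    if T is None: A,t=R.from_quat(c['rotation']).as_matrix() if np.size(c['rotation'])==4 else c['rotation'],c['xyz']
    else: A,t=T[:3,:3],T[:3,3]
    return (ray*d[...,None])@A.T+t, ray@A.T, t
def masks(p):
    h=cv2.cvtColor(p,cv2.COLOR_RGB2HSV).astype(int); H,S,V=h[...,0],h[...,1],h[...,2]
    return dict(red=((H<6)|(H>172))&(S>170)&(V>70), blue=(H>100)&(H<125)&(S>120)&(V>40), green=(H>65)&(H<95)&(S>80), dark=(V<75))
def comps(m,mina=80):
    n,l,s,c=cv2.connectedComponentsWithStats(m.astype(np.uint8))
    return [(l==i,c[i],s[i,4]) for i in range(1,n) if s[i,4]>=mina]
def rect(P):
    return cv2.minAreaRect((P[:,:2]*1000).astype(np.float32))
E
python3 - <<'E'
from h import *
for n in("scene","side"):
    z=np.load(n+".npz"); X,ray,t=cloud(z['p'],z['d'],z)
    M=masks(z['p'])
    for k in("red","blue","green"):
        for m,c,a in comps(M[k],100):
            P=X[m]; r=rect(P)
            zs=np.percentile(P[:,2],[5,50,95]).round(3)
            s=(zs[1]-P[:,2]); Q=P[abs(P[:,2]-.110)<.012] if k!="blue" else P
            print(n,k,c.round(),a,zs,np.round(r[0],0),np.round(r[1],0),round(r[2],1), np.round(rect(Q),1) if 0 else (tuple(np.round(rect(Q)[0])),tuple(np.round(rect(Q)[1])),round(rect(Q)[2],1)) if len(Q)>20 else '')
    # bar: dark points above roof
    Q=X[(X[...,2]>.15)&(X[...,2]<.185)&(X[...,0]>.25)&(X[...,1]<.3)&(z['d']>0)]
    v=(X[...,2]>.15)&(X[...,2]<.185)&(X[...,0]>.2)&(X[...,1]<.3)
    for m,c,a in comps(v,15):
        P=X[m]; print(n,'high',c.round(),a,P.mean(0).round(3),np.percentile(P,[2,98],axis=0).round(3).tolist(),rect(P))
    # perch: z .035-.055
    v=(X[...,2]>.03)&(X[...,2]<.058)&M['dark']
    for m,c,a in comps(v,15):
        P=X[m]; print(n,'perch?',c.round(),a,P.mean(0).round(3),rect(P))
E
```

```text
scene red [217. 228.] 816 [0.105 0.108 0.112] [821.  76.] [652. 105.] 17.2 ((np.float64(563.0), np.float64(-4.0)), (np.float64(111.0), np.float64(105.0)), 16.9)
scene blue [336. 165.] 649 [0.001 0.005 0.009] [642. 280.] [107. 966.] 87.5 ((np.float64(642.0), np.float64(280.0)), (np.float64(107.0), np.float64(966.0)), 87.5)
scene blue [388. 226.] 660 [-0.002  0.002  0.006] [761. 378.] [127. 790.] 73.6 ((np.float64(761.0), np.float64(378.0)), (np.float64(127.0), np.float64(790.0)), 73.6)
scene blue [304. 253.] 1907 [-0.     0.003  0.008] [792. 260.] [654. 143.] 2.9 ((np.float64(792.0), np.float64(260.0)), (np.float64(654.0), np.float64(143.0)), 2.9)
scene high [121. 208.] 162 [ 0.582 -0.255  0.162] [[0.569, -0.276, 0.151], [0.591, -0.235, 0.168]] ((579.0414428710938, -256.0485534667969), (23.19289779663086, 43.61293029785156), 6.546928405761719)
scene high [215. 216.] 162 [ 0.566 -0.004  0.162] [[0.552, -0.026, 0.151], [0.577, 0.016, 0.168]] ((563.7813720703125, -4.841178894042969), (23.695316314697266, 43.26931381225586), 14.985856056213379)
scene perch? [132.  59.] 53 [-0.128 -0.493  
[... 4755 characters left out ...]
1196289062, 681.6069946289062), (117.8415756225586, 5.5016021728515625), 66.52998352050781)
side perch? [354. 183.] 101 [0.769 0.085 0.044] ((769.2056274414062, 94.29639434814453), (27.780729293823242, 62.32825469970703), 10.801243782043457)
side perch? [304. 225.] 145 [ 0.52  -0.018  0.044] ((519.9962158203125, -17.517593383789062), (6.133674621582031, 82.8201904296875), 18.12904167175293)
side perch? [355. 289.] 190 [ 0.533 -0.261  0.044] ((533.2308959960938, -257.9679870605469), (4.265170097351074, 87.94561767578125), 4.603969573974609)
side perch? [124. 294.] 339 [-0.003 -0.046  0.042] ((-13.080860137939453, -31.457618713378906), (63.964317321777344, 151.0116424560547), 83.5078353881836)
```

Run:
```python
from h import *
from station import viewer
print(viewer.get_calibration("wrist")['hand_eye'])
for n,c0 in(("scene",(303,251)),("side",(275,181))):
    z=np.load(n+".npz"); X,ray,t=cloud(z['p'],z['d'],z)
    m=[m for m,c,a in comps(masks(z['p'])['blue'],300) if np.hypot(*(c-c0))<8][0]
    P=X[m]; P=P[np.hypot(*(P[:,:2]-np.median(P[:,:2],0)).T)<.12]
    print(n,rect(P))
    k=cv2.convexHull(np.argwhere(m)[:,::-1].astype(np.int32))[:,0]
    r=ray[k[:,1],k[:,0]]; q=t+r*((.02-t[2])/r[:,2])[:,None]
    print(rect(q))
```

```text
[[-1.69820117e-03 -9.67244208e-01 -2.53841993e-01  7.48053586e-02]
 [ 9.99998201e-01 -1.85695413e-03  3.85791221e-04 -1.31243498e-03]
 [-8.44527262e-04 -2.53840882e-01  9.67245622e-01 -1.85259829e-01]
 [ 0.00000000e+00  0.00000000e+00  0.00000000e+00  1.00000000e+00]]
scene ((553.9932250976562, 233.82492065429688), (166.29966735839844, 131.06117248535156), 18.587160110473633)
((558.0828857421875, 235.39990234375), (154.3145751953125, 131.19947814941406), 18.444759368896484)
side ((548.7703247070312, 237.31768798828125), (171.9167022705078, 143.62628173828125), 17.866085052490234)
((546.572509765625, 230.80752563476562), (181.28822326660156, 151.13113403320312), 17.84980583190918)
```

jog_arm(
  motion=[
    [[0, 0, -0.67], [0, 0, 0.87]],
    [[0, 0, -0.67], [0, 0, 0.87]],
    [[0, 0, -0.67], [0, 0, 0.87]],
    [[0, 0, -0.67], [0, 0, 0.87]],
    [[0, 0, -0.67], [0, 0, 0.87]],
    [[0, 0, -0.67], [0, 0, 0.87]],
    [[0, 0, 0], [0, 0, 0]],
  ],
  jaw=0.7,
)

```text
time: 0.98
tcp_pos: [0.2118, 0.5352, 0.3022]
ee_rot: [0.6, 0.8, 0.001, -0.0]
force: [-0.8, -0.2, 0.1]
grip_width: 0.0659
grasp_force: 0.0
```

jog_arm(
  motion=[
    [[-0.98, 0.3, 0], [0, 0, 0]],
    [[-0.98, 0.3, 0], [0, 0, 0]],
    [[-0.98, 0.3, 0], [0, 0, 0]],
    [[-0.98, 0.3, 0], [0, 0, 0]],
    [[-0.98, 0.3, 0], [0, 0, 0]],
    [[-0.98, 0.3, 0], [0, 0, 0]],
    [[-0.98, 0.3, 0], [0, 0, 0]],
    [[-0.98, 0.3, 0], [0, 0, 0]],
    [[-0.98, 0.3, 0], [0, 0, 0]],
    [[-0.98, 0.3, 0], [0, 0, 0]],
  ],
)

```text
time: 2.22
tcp_pos: [0.3519, 0.3193, 0.3001]
ee_rot: [0.599, 0.801, -0.001, -0.0]
force: [-0.0, -0.4, -0.6]
grip_width: 0.0654
grasp_force: 0.0
```

jog_arm(
  motion=[
    [[-0.98, 0.3, 0], [0, 0, 0]],
    [[-0.98, 0.3, 0], [0, 0, 0]],
    [[-0.98, 0.3, 0], [0, 0, 0]],
    [[-0.98, 0.3, 0], [0, 0, 0]],
    [[-0.98, 0.3, 0], [0, 0, 0]],
    [[-0.98, 0.3, 0], [0, 0, 0]],
    [[-0.98, 0.3, 0], [0, 0, 0]],
    [[-0.98, 0.3, 0], [0, 0, 0]],
    [[-0.98, 0.3, 0], [0, 0, 0]],
    [[-0.98, 0.3, 0], [0, 0, 0]],
  ],
)

```text
time: 3.48
tcp_pos: [0.4922, 0.1053, 0.3001]
ee_rot: [0.599, 0.801, -0.001, -0.001]
force: [-0.2, 0.1, 0.1]
grip_width: 0.0659
grasp_force: 0.0
```

jog_arm(
  motion=[
    [[-0.98, 0.3, 0], [0, 0, 0]],
    [[-0.98, 0.3, 0], [0, 0, 0]],
    [[-0.98, 0.3, 0], [0, 0, 0]],
    [[-0.98, 0.3, 0], [0, 0, 0]],
    [[-0.98, 0.3, 0], [0, 0, 0]],
    [[0, 0, 0], [0, 0, 0]],
    [[0, 0, 0], [0, 0, 0]],
  ],
)

```text
time: 4.35
tcp_pos: [0.5622, -0.0007, 0.301]
ee_rot: [0.6, 0.8, 0.0, -0.001]
force: [0.2, -0.2, 0.5]
grip_width: 0.0658
grasp_force: 0.0
```

```bash
cat > look.py <<'E'
from h import *
from station import bot, viewer
s=bot.sense(); p,d=viewer.capture("wrist"); c=viewer.get_calibration("wrist")
cv2.imwrite("pics/wrist1.png",p[...,::-1])
T=np.eye(4); A=R.from_quat(s['ee_rot']); T[:3,:3]=A.as_matrix(); T[:3,3]=s['tcp_pos']
X,ray,t=cloud(p,d,c,T@c['hand_eye'])
print(s['tcp_pos'],s['joints'])
m=max(comps(masks(p)['red'],300),key=lambda q:q[2])[0]
P=X[m]; P=P[abs(P[:,2]-.11)<.012]; print('roof',rect(P),np.median(P[:,2]))
near=np.hypot(X[...,0]-.5625,X[...,1]+.0035)<.04
m=near&(X[...,2]>.155)&(X[...,2]<.175)&(d>0)
B=X[max(comps(m,50),key=lambda q:q[2])[0]]; r=rect(B); print('bar top',r,np.percentile(B[:,2],[5,50,95]))
e=np.array([r[0][0]/1000,r[0][1]/1000,.141])-(s['tcp_pos']+A.apply([0,0,.003]))
print('tool-frame offset mm',A.inv().apply(e)*1000,'tool y deg',np.degrees(np.arctan2(*A.apply([0,1,0])[[1,0]])))
E
python3 look.py
```

```text
[ 0.56216947 -0.00069105  0.30100498] [-1.25518888e-01  2.18568749e-01  1.34078833e+00  7.39762102e-04
  1.58342457e+00 -4.08998173e-01]
roof ((561.5702514648438, -3.932281494140625), (109.67265319824219, 109.24110412597656), 16.13379669189453) 0.11134315944108342
bar top ((561.0498657226562, -2.8489627838134766), (20.664703369140625, 43.10551834106445), 16.422725677490234) [0.16523662 0.16712208 0.16836201]
tool-frame offset mm [ -1.94287564  -1.5510155  157.00413221] tool y deg 16.242702941243888
```

View pics/wrist1.png

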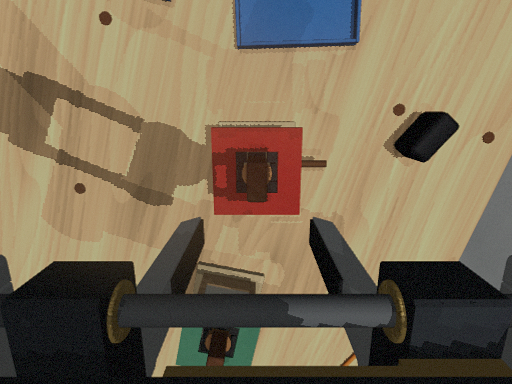

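The wrist view shows the red roof centred at (256,172), the bar at (257,175) between the open fingers, and the perch to the right at (315,163), so tool +y points to the perch. The sizes and heights match the ones given. Next I descend and grip.

jog_arm(
  motion=[
    [[-0.08, -0.06, 0.9], [0, 0, 0]],
    [[0, 0, 0.9], [0, 0, 0]],
    [[0, 0, 0.9], [0, 0, 0]],
    [[0, 0, 0.9], [0, 0, 0]],
    [[0, 0, 0.9], [0, 0, 0]],
    [[0, 0, 0.9], [0, 0, 0]],
    [[0, 0, 0.5], [0, 0, 0]],
    [[0, 0, 0.38], [0, 0, 0]],
    [[0, 0, 0], [0, 0, 0]],
    [[0, 0, 0], [0, 0, 0]],
  ],
)

```text
time: 5.65
tcp_pos: [0.5623, -0.0035, 0.1451]
ee_rot: [0.6, 0.8, 0.0, 0.001]
force: [0.0, -1.0, 0.8]
grip_width: 0.0659
grasp_force: 0.0
```

jog_arm(
  motion=[
    [[0, 0, 0], [0, 0, 0]],
    [[0, 0, 0], [0, 0, 0]],
    [[0, 0, 0], [0, 0, 0]],
    [[0, 0, 0], [0, 0, 0]],
    [[0, 0, 0], [0, 0, 0]],
    [[0, 0, 0], [0, 0, 0]],
    [[0, 0, 0], [0, 0, 0]],
    [[0, 0, 0], [0, 0, 0]],
  ],
  jaw=0,
  force=40,
)

```text
time: 6.65
tcp_pos: [0.5624, -0.0033, 0.1445]
ee_rot: [0.6, 0.8, 0.001, 0.0]
force: [2.4, 0.2, -0.2]
grip_width: 0.0216
grasp_force: 40.0
```

jog_arm(
  motion=[
    [[0, 0, -0.06], [0, 0, 0]],
    [[0, 0, -0.06], [0, 0, 0]],
    [[0, 0.065, 0], [0.25, 0, 0]],
    [[0, 0.065, 0], [0.25, 0, 0]],
    [[0, 0.065, 0], [0.25, 0, 0]],
    [[0, 0.065, 0], [0.25, 0, 0]],
    [[0, 0, 0], [0, 0, 0]],
    [[0, 0, 0], [0, 0, 0]],
  ],
)

```text
time: 7.65
tcp_pos: [0.5687, -0.0014, 0.1472]
ee_rot: [0.598, 0.797, -0.069, -0.051]
force: [4.2, 1.8, -3.4]
grip_width: 0.0217
grasp_force: 40.0
```

```bash
cat > st.py <<'E'
from h import *
from station import bot
s=bot.sense();A=R.from_quat(s['ee_rot']);z=-A.apply([0,0,1]);f=np.array([np.cos(.2825),np.sin(.2825),0])
print('tilt to perch',np.degrees(np.arcsin(z@f)),'side',np.degrees(np.arcsin(z@np.cross([0,0,1],f))))
T=A.apply([0,0,.034])+s['tcp_pos']; print('TCP',s['tcp_pos'],'34mm ahead',T, s['force'],s['wrist_torque'],s['grasp_force'],s['grip_width'])
E
python3 st.py
```

```text
tilt to perch 9.838696302770622 side 0.013784375189717788
TCP [ 0.5687499  -0.00144553  0.14720846] 34mm ahead [ 0.56317272 -0.00307289  0.11370851] [ 4.21942977  1.7520763  -3.40894592] [ 0.2830769  -1.09605005  0.00150904] 40.00797092914581 0.021734575545544886
```

jog_arm(
  motion=[
    [[0, -0.066, 0], [-0.25, 0, 0]],
    [[0, -0.066, 0], [-0.25, 0, 0]],
    [[0, -0.066, -0.02], [-0.25, 0, 0]],
    [[0, -0.066, -0.02], [-0.25, 0, 0]],
    [[0, -0.066, 0], [-0.25, 0, 0]],
    [[0, -0.066, 0], [-0.25, 0, 0]],
    [[0, -0.066, 0], [-0.25, 0, 0]],
    [[0, -0.066, 0], [-0.27, 0, 0]],
    [[0, 0, 0], [0, 0, 0]],
    [[0, 0, 0], [0, 0, 0]],
  ],
)

```text
time: 8.9
tcp_pos: [0.5543, -0.0057, 0.1493]
ee_rot: [0.598, 0.797, 0.07, 0.053]
force: [-2.7, -1.6, 7.4]
grip_width: 0.0219
grasp_force: 40.0
```

```bash
python3 st.py
```

```text
tilt to perch -10.103667352472435 side 0.017430549356210266
TCP [ 0.55434383 -0.00566278  0.14927571] 34mm ahead [ 0.56007489 -0.00401003  0.11580299] [-2.66105529 -1.62582055  7.40772165] [-0.12736675  0.45688459  0.04540826] 39.99040424823761 0.021867357099534537
```

jog_arm(
  motion=[
    [[0, 0.068, 0], [0.25, 0, 0]],
    [[0, 0.068, 0], [0.25, 0, 0]],
    [[0, 0.068, 0], [0.25, 0, 0]],
    [[0, 0.068, 0], [0.26, 0, 0]],
    [[0, 0, 0], [0, 0, 0]],
    [[0, 0, -0.15], [0, 0, 0]],
    [[0, 0, -0.15], [0, 0, 0]],
    [[0, 0, -0.15], [0, 0, 0]],
    [[0, 0, -0.2], [0, 0, 0]],
    [[0, 0, -0.3], [0, 0, 0]],
  ],
)

```text
time: 10.15
tcp_pos: [0.5608, -0.0036, 0.1735]
ee_rot: [0.6, 0.8, 0.0, -0.0]
force: [0.1, -0.2, -0.8]
grip_width: 0.0218
grasp_force: 40.0
```

jog_arm(
  motion=[
    [[0, 0, -0.5], [0, 0, 0]],
    [[0, 0, -0.6], [0, 0, 0]],
    [[0, 0, -0.6], [0, 0, 0]],
    [[0, 0, -0.6], [0, 0, 0]],
    [[0, 0, -0.6], [0, 0, 0]],
    [[0, 0, 0], [0, 0, 0]],
    [[0, 0, 0], [0, 0, 0]],
  ],
)

```text
time: 11.02
tcp_pos: [0.5614, -0.0034, 0.2448]
ee_rot: [0.6, 0.8, 0.001, 0.0]
force: [-0.0, 0.5, -1.3]
grip_width: 0.0221
grasp_force: 40.0
```

```bash
python3 st.py
cat > look2.py <<'E'
from h import *
import sys
from station import bot, viewer
s=bot.sense(); p,d=viewer.capture("side"); cv2.imwrite(sys.argv[1],cv2.resize(p[60:300,150:450,::-1],None,fx=2,fy=2))
A=R.from_quat(s['ee_rot']); 
print('to tray, tool mm',A.inv().apply(np.array([.551,.234,s['tcp_pos'][2]])-s['tcp_pos'])*1000)
E
python3 look2.py pics/side2.png
```

```text
tilt to perch -0.05689004166472987 side -0.02421478197522011
TCP [ 0.56143097 -0.00341872  0.24483808] 34mm ahead [ 0.56145938 -0.00339551  0.2108381 ] [-0.02158414  0.45374811 -1.32245514] [-0.018317    0.02479423  0.03340092] 39.98195707798004 0.022073171454653987
to tray, tool mm [2.30890039e+02 5.62691840e+01 1.53358279e-01]
```

View pics/side2.png

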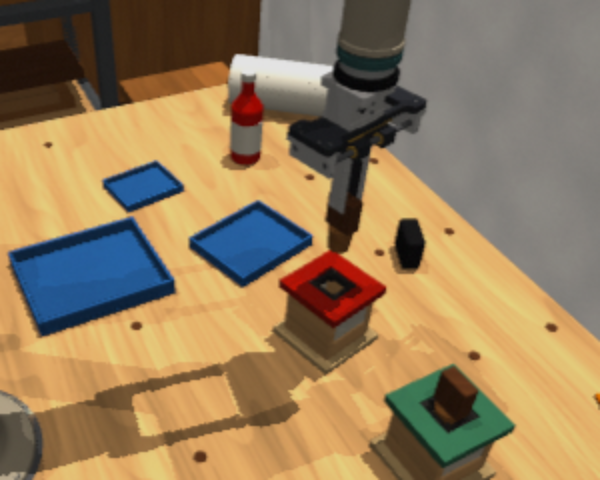

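The stopper is out and upright in the grip at (340,220) in the crop. The hole is empty, and the green feeder's stopper is untouched at (455,395).

jog_arm(
  motion=[
    [[0.92, 0.225, 0], [0, 0, 0]],
    [[0.92, 0.225, 0], [0, 0, 0]],
    [[0.92, 0.225, 0], [0, 0, 0]],
    [[0.92, 0.225, 0], [0, 0, 0]],
    [[0.92, 0.225, 0], [0, 0, 0]],
    [[0.92, 0.225, 0], [0, 0, 0]],
    [[0.92, 0.225, 0], [0, 0, 0]],
    [[0.92, 0.225, 0], [0, 0, 0]],
    [[0.92, 0.225, 0], [0, 0, 0]],
    [[0.92, 0.225, 0], [0, 0, 0]],
  ],
)

```text
time: 12.32
tcp_pos: [0.5511, 0.2337, 0.2444]
ee_rot: [0.6, 0.8, 0.0, -0.0]
force: [-0.4, -0.2, -1.1]
grip_width: 0.0219
grasp_force: 40.0
```

jog_arm(
  motion=[
    [[0, 0, 0.9], [0, 0, 0]],
    [[0, 0, 0.9], [0, 0, 0]],
    [[0, 0, 0.9], [0, 0, 0]],
    [[0, 0, 0.9], [0, 0, 0]],
    [[0, 0, 0.9], [0, 0, 0]],
    [[0, 0, 0.9], [0, 0, 0]],
    [[0, 0, 0.6], [0, 0, 0]],
    [[0, 0, 0.4], [0, 0, 0]],
    [[0, 0, 0], [0, 0, 0]],
    [[0, 0, 0], [0, 0, 0]],
  ],
)

```text
time: 13.58
tcp_pos: [0.5524, 0.2334, 0.086]
ee_rot: [0.6, 0.8, 0.001, 0.001]
force: [-0.4, -0.5, -0.2]
grip_width: 0.0214
grasp_force: 40.0
```

jog_arm(
  motion=[
    [[0, 0, 0.15], [0, 0, 0]],
    [[0, 0, 0.15], [0, 0, 0]],
    [[0, 0, 0.15], [0, 0, 0]],
    [[0, 0, 0.08], [0, 0, 0]],
    [[0, 0, 0], [0, 0, 0]],
    [[0, 0, 0], [0, 0, 0]],
  ],
)

```text
time: 14.32
tcp_pos: [0.5519, 0.2332, 0.0722]
ee_rot: [0.6, 0.8, 0.001, 0.001]
force: [0.2, -0.1, -0.8]
grip_width: 0.0217
grasp_force: 40.0
```

```bash
python3 st.py; python3 look2.py pics/side3.png
```

```text
tilt to perch -0.1115227986933408 side -0.003448048444949526
TCP [0.55190748 0.23324134 0.07215668] 34mm ahead [0.55197047 0.23326176 0.03815674] [ 0.18133165 -0.12908289 -0.82493451] [-0.09326174  0.04230386 -0.01244879] 39.982014298439026 0.021702481642709198
to tray, tool mm [ 0.98187017 -0.65955527 -0.00122564]
```

View pics/side3.png

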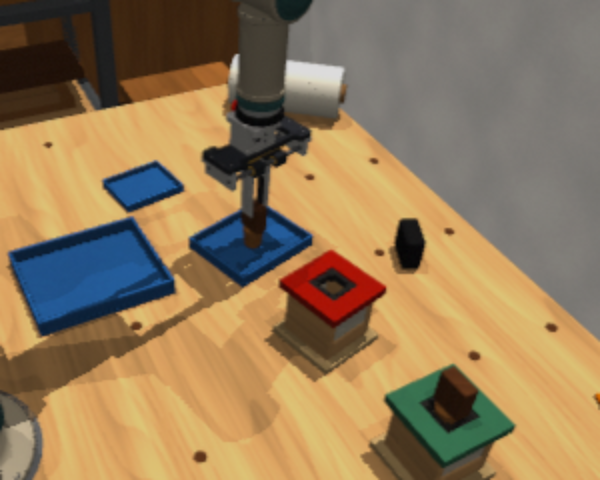

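The stopper is over the middle of the tray, with its foot at about (253,245) just above the floor. I ease it down until the force shows contact.

jog_arm(
  motion=[
    [[0, 0, 0.04], [0, 0, 0]],
    [[0, 0, 0.04], [0, 0, 0]],
    [[0, 0, 0], [0, 0, 0]],
    [[0, 0, 0], [0, 0, 0]],
  ],
)

```text
time: 14.88
tcp_pos: [0.5519, 0.2332, 0.0701]
ee_rot: [0.6, 0.8, 0.001, 0.001]
force: [0.1, 0.2, -0.8]
grip_width: 0.0218
grasp_force: 40.0
```

jog_arm(
  motion=[
    [[0, 0, 0.04], [0, 0, 0]],
    [[0, 0, 0], [0, 0, 0]],
    [[0, 0, 0], [0, 0, 0]],
  ],
)

```text
time: 15.25
tcp_pos: [0.5521, 0.2332, 0.0695]
ee_rot: [0.6, 0.8, 0.001, 0.001]
force: [-0.7, -0.7, 3.6]
grip_width: 0.0216
grasp_force: 40.0
```

Contact shows at the expected height, so I release.

jog_arm(
  motion=[
    [[0, 0, 0], [0, 0, 0]],
    [[0, 0, 0], [0, 0, 0]],
    [[0, 0, 0], [0, 0, 0]],
    [[0, 0, 0], [0, 0, 0]],
    [[0, 0, 0], [0, 0, 0]],
    [[0, 0, 0], [0, 0, 0]],
  ],
  jaw=0.6,
)

```text
time: 16.0
tcp_pos: [0.5519, 0.2332, 0.0691]
ee_rot: [0.6, 0.8, 0.001, 0.001]
force: [0.5, 0.3, -0.7]
grip_width: 0.0568
grasp_force: 0.0
```

jog_arm(
  motion=[
    [[0, 0, -0.3], [0, 0, 0]],
    [[0, 0, -0.6], [0, 0, 0]],
    [[0, 0, -0.9], [0, 0, 0]],
    [[0, 0, -0.9], [0, 0, 0]],
    [[0, 0, -0.9], [0, 0, 0]],
    [[0, 0, -0.9], [0, 0, 0]],
    [[0, 0, -0.9], [0, 0, 0]],
    [[0, 0, -0.5], [0, 0, 0]],
    [[0, 0, 0], [0, 0, 0]],
    [[0, 0, 0], [0, 0, 0]],
  ],
)

```text
time: 17.25
tcp_pos: [0.5511, 0.2329, 0.2159]
ee_rot: [0.6, 0.8, 0.0, 0.0]
force: [-0.9, 0.1, -0.7]
grip_width: 0.0563
grasp_force: 0.0
```

```bash
python3 look2.py pics/side4.png
```

```text
to tray, tool mm [1.03052766e+00 2.19289510e-01 1.04437945e-04]
```

View pics/side4.png

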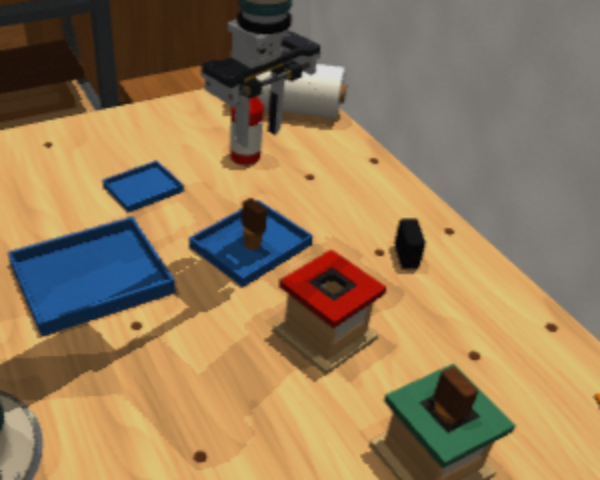

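The stopper stands upright in the middle tray at (252,225), the gripper is clear of it, and the green stopper is still in its hole.

```bash
python3 -c "
from station import finish_job
print(finish_job())"
```

```text
the job is handed in; nothing more can be done
None
```

I rocked the red feeder's stopper about 10° towards the perch and then about 10° the other way, lifted it out and set it upright in the middle-sized blue tray. The green feeder's stopper was left in place, and I handed the job in at about 17 s; no verdict was shown.

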